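Lock a crate frame in its jig and hold its corner square

TASK

Swing the jig's keeper bar shut over the rail until it clicks into its catch. Then take the aluminium square by its diagonal brace and press it, lying flat, into the inside corner of the crate frame until its two outer faces bear flush on the rail and on the leaning stud, which brings the stud square to the rail. Finish holding it pressed there, still in the gripper, so that the second screw can be driven, and leave the tape measure, utility knife and box of screws where they lie.

Things in the scene. Friction and masses are not known exactly. Their poses are not given: they have to be found in the camera images.
- jig: Framing jig on the bench: plywood bed 360 (x) x 440 (y) x 18 mm. Origin: centre of the bed's underside, on the bench; x points to its back fence (away from the robot), y left. The cradle along the back holds the rail: fence to 53 mm above the bench, end stops and a cleat to 42 mm, catch block to 57 mm. Inside the angle of rail and stud the bed is bare but for two bystanders at the front
- keeper (a joint): Steel keeper bar 115 x 20 x 8 mm, underside 59 mm above the bench, turning level on a pivot on the fence. 0 = shut: across the rail, on a rigid stop. Grows as its free end swings right (jig -y; counterclockwise from above) to 1.6; stays where left. From about 0.4 to 0.1 rad it rides over the catch block's spring ball (some 5 N at the knob), then snaps in: below 0.015 it is home
- keeper_hinge (a point): On the keeper bar's upright pivot axis, at the bar's top side, 67 mm above the bench
- keeper_knob (a point): Middle of the keeper's upright black knob, a cylinder of 16 mm diameter standing on the bar from 67 to 107 mm above the bench, 85 mm from the pivot axis; this point is 89 mm above the bench
- rail: Bottom rail (the plate) of a crate end frame: pine batten 38 x 400 x 38 mm lying loose in the jig's cradle with about 1 mm of play. Origin: centre of its underside, 18 mm above the bench; y along its length (left), x away from the robot; inner face at x = -19 mm, top 56 mm above the bench
- corner (a point): The frame's inside corner: on the rail's inner face where the stud's inner face meets it when the stud is square, 28 mm above the bench (10 mm above the bed). From here the rail's face runs to rail -y, the stud's to rail -x
- stud (a joint): Upright (stud): pine batten 260 x 38 x 38 mm lying on the bed from the rail towards the robot (rail -x), inner face to the right (rail -y). It turns about one screw, on its centre line, 22 mm from the rail's face, with slight friction (2 N at its end). 0 = square; positive = free end leaning right, into the corner; starts at 0.03 to 0.09. The square pressed fully home brings it to 0
- stud_end (a point): Middle of the stud's free end, 240 mm from its screw, 37 mm above the bench
- square: Aluminium assembly square lying flat, about 420 g: two legs 200 mm long outside, 24 wide, 20 high, and a straight diagonal brace (14 wide, 20 high, along x = -y) across the inside. Origin: underside, below the brace's middle. Outside corner at x = +70, y = +70 mm; outer faces at y = +70 (leg along -x) and x = +70 (leg along -y). Window from brace to inner corner: 58 mm
- square_grip (a point): Middle of the brace, 10 mm above the square's underside: the place to take it, the fingers closing along the square's diagonal (towards and away from its corner)
- square_corner (a point): Outside corner of the square, 10 mm above its underside
- tape_measure: Tape measure standing on its edge on the jig's bed, near the bed's front right corner, 70 x 36 x 60 mm; a bystander. Origin: centre of its underside
- screw_box: Small open cardboard box of screws, 80 x 65 x 40 mm, on the jig's bed at the middle of its front edge; a bystander. Origin: centre of its underside
- cutter: Utility knife lying across, 155 mm long, 16 mm high, beyond the square; a bystander. Origin: centre of its underside

How it is judged:
On the way:
1. the keeper bar is shut in its catch (value of joint keeper below 0.02 rad), for 0.2 s.
At the end, for the whole second after the job is handed in: Keeper within 0.02 rad of shut; square in the fingers (over 4 N), flat within 0.06 rad, still, over 0.5 N on rail and on stud, in line with the rail within 0.02 rad, corner within 5 mm of the frame's; stud square within 0.02 rad; rail in its cradle, moved under 6 mm (value of joint each of keeper, stud below 0.02 rad and contact force between the fingers and square above 4 N and contact force between square and rail_c0 above 0.5 N and contact force between square and stud_c0 above 0.5 N and angle between the x axis of square and the x axis of rail, either way round below 0.02 rad and angle between square's own z axis and vertical below 0.06 rad and horizontal distance between square_corner and corner below 0.005 m and value of joint stud above -0.02 rad and distance of rail from where it was at the start of the episode below 0.006 m and linear speed of square below 0.01 m/s); the arm keeps its last pose, push and grip.
It fails at once if a bystander is moved more than 30 mm (distance of any of tape_measure, screw_box, cutter from where it was at the start of the episode above 0.03 m).
It also fails if it takes over 64 s, if anything falls off the work surface, if the arm or the gripper's body presses on something with over 40 N, if the wrist force passes 120 N, or if a joint passes its speed limit or range.

ROBOT

A 6-joint arm with a two-finger parallel gripper is mounted at the origin on the work surface. World frame = base frame: x ahead of the robot, y to its left, z up, the work surface at z = 0. Lengths are in m, angles in rad, forces in N, time in s.
With the tool pointing down it reaches from about 0.35 to 0.85 m from the base axis. Payload 8.1 kg.
Tool frame: the origin (TCP) lies on the mounting face of the last link; the fingertips stand 186 mm ahead of it and the grasp point (between the pads) lies 167 mm ahead of it (robot.finger_overhang is the distance from the TCP to the fingertips, in m); z points along the fingers, y is the line along which they close (so a half turn about z gives the same grasp; the last joint's range is limited). The gripper opens to 93 mm and grips with 3 to 60 N. Pads are 15 mm wide; open, the fingers measure 128 mm over their backs; the gripper's body (75 mm by 188 mm) begins 65 mm behind the grasp point.
Start: joints at [-1.246, 0.13, 1.488, -0, 1.523, -0.085], TCP at [0.239, -0.55, 0.405] pointing down, gripper open.
Joint ranges: [-2.96, 2.96], [-0.89, 2.26], [0.02, 2.5], [-1.34, 4.48], [0, 2.73], [-2.66, 2.66]. Speed limits (rad/s): [2.39, 2.39, 2.79, 3.14, 3.14, 3.14].

INTERFACE

Orientations are given as a rotation vector (axis times angle).
In Python, from plant import readout, read_camera, get_calibration, job, robot gives the robot as it stands.
- The arm moves only by the shell command python3 -m handwheel 'ROWS' [FORCE]. ROWS is JSON, a list of rows, each a list of 5 numbers: the shift along the world's x, y, z in cm, then the turn about the world's z in rad, then the closure, from 0 (fully open) to 1 (shut). In form: [[tx, ty, tz, spin, gripper], ...]. A call has 1 to 10 rows; each row shifts and turns the commanded pose from where the row before left it; what a row does not reach is not made up. A row lasts 1/8 s, in which the tool goes at most 62.5 mm and 10.7 degrees, less where a joint would pass 70% of its speed; a pose out of reach is approached as far as the arm can. A call is refused whole if a number of a shift passes 6.25 or a number of a turn 0.188, either way. A call with a gripper value outside its range is refused whole. The fingers move at their own pace and stop on an object; FORCE is the grip in N (left out, the last holds). Time passes only in rows, so rows that do not move let the fingers close. It gives the time, the measured TCP pose, the force, the opening and the grip force at its end, in the units of the state.
- readout.read_state(): the state, without advancing time (a new reading comes with each control period).
- read_camera(name): name is "scene" or "top" or "wrist"; returns the picture (400x640x3 uint8, red, green, blue); there is no depth.
- get_calibration(name): a dict with "fovy" (degrees; the focal length in pixels is half the picture's height over the tangent of half this angle, whatever the lens; pixels are square), "cx", "cy" (the principal point, pixels), "pose" (4x4, takes a point from camera to world coordinates). Camera axes: x right, y down, z forward; pixel columns grow to the right and rows downward; lengths in m; the calibration is good to about 2 mm. The wrist camera is an equidistant fisheye: a pixel r from the principal point sees the ray r / f radians off the axis. A picture is of the moment at which its call begins: read the wrist's pose just before it. get_calibration takes no time and is no camera call; for the wrist camera it gives the pose at the moment of the call.
- job.close_job(): hands the job in; it is judged then, once.
The state is a dict: "t": time; "q": joint angles; "dq": joint speeds; "joint_torque": joint torques, N m; "tool_pos": TCP position; "orientation": TCP orientation; "force": force on the tool from outside, world axes, zero at the start; "wrist_torque": the same for the moment, N m; "opening": finger opening in m; "gripper_force": force on a finger pad.
Only numpy, scipy, OpenCV 4.12 (cv2) and the standard library are available. Lean on these libraries where they do the work, as an engineer would, in place of code of your own. Each camera call takes 0.05 s, during which the arm holds its last target. There are 200 camera calls.

## Working session

There is one attempt and no reset: what is moved stays moved. The work goes in short steps, Python scripts to look and compute and a shell command to move; the robot and the scene stay as the last step left them, time stands still between calls to the robot, and variables do not carry over. Pictures are saved under pics/ and viewed, at most 10 in all, crops included, and the job is handed in when it is done.

```bash
mkdir -p pics; ls
cat > h.py <<'E'
import numpy as np, cv2
from plant import readout, read_camera, get_calibration
def ray(c,u,v,fish=False):
    f=200/np.tan(np.radians(c['fovy'])/2); x=np.array([(u-c['cx']),(v-c['cy'])],float)
    if fish:
        r=np.hypot(*x); th=r/f; d=np.r_[x/max(r,1e-9)*np.sin(th),np.cos(th)]
    else: d=np.r_[x/f,1]
    P=np.array(c['pose']); return P[:3,3],P[:3,:3]@d
def onz(c,u,v,z,fish=False):
    o,d=ray(c,u,v,fish); return o+d*(z-o[2])/d[2]
def proj(c,p):
    f=200/np.tan(np.radians(c['fovy'])/2); P=np.array(c['pose']); q=P[:3,:3].T@(np.array(p)-P[:3,3]); return c['cx']+f*q[0]/q[2], c['cy']+f*q[1]/q[2]
E
python3 - <<'E'
from h import *
for n in ['top','scene']:
    im=read_camera(n); cv2.imwrite(f'pics/{n}0.png',im[:,:,::-1]); c=get_calibration(n); print(n,c['fovy'],c['cx'],c['cy'],np.round(c['pose'],3).tolist())
s=readout.read_state(); print(s)
E
```

```text
pics
top 46.98216769856164 316.67052512262467 198.88594214252606 [[-0.007, -0.989, 0.149, 0.35], [-1.0, 0.003, -0.026, 0.016], [0.025, -0.149, -0.988, 1.313], [0.0, 0.0, 0.0, 1.0]]
scene 43.96629453416779 316.9979203993984 199.10422724629555 [[0.507, 0.55, -0.663, 1.377], [0.862, -0.337, 0.38, -0.486], [-0.014, -0.764, -0.645, 0.872], [0.0, 0.0, 0.0, 1.0]]
{'t': 0.1, 'q': array([-1.24638084e+00,  1.31095992e-01,  1.48915877e+00,  2.97930984e-05,
        1.52296846e+00, -8.53778205e-02]), 'dq': array([ 0.0005167 , -0.0011912 , -0.00169693,  0.00335403,  0.00112093,
        0.00091998]), 'joint_torque': array([ 1.16565785e-03, -5.61342466e+01, -4.93094802e+01,  7.70305283e-02,
        2.91944639e-02, -4.06991160e-05]), 'tool_pos': array([ 0.2390273 , -0.5501196 ,  0.40379228]), 'orientation': array([-3.07428879e+00, -6.38874865e-01,  2.58849482e-04]), 'force': array([0.14503578, 0.68339341, 0.6463225 ]), 'wrist_torque': array([-0.02527959,  0.03438183, -0.0396299 ]), 'gripper_force': 0.0, 'opening': 0.09330217489984577}
```

View pics/top0.png

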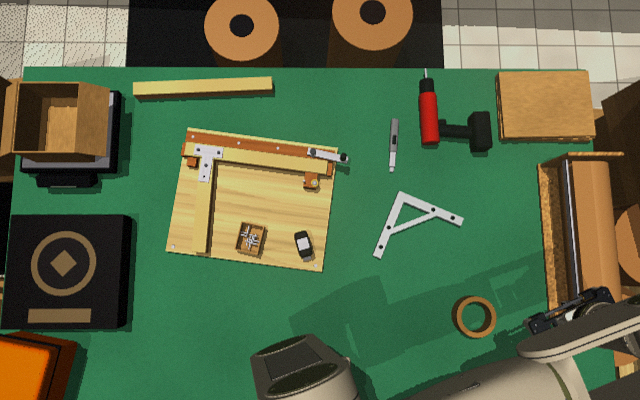

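View pics/scene0.png

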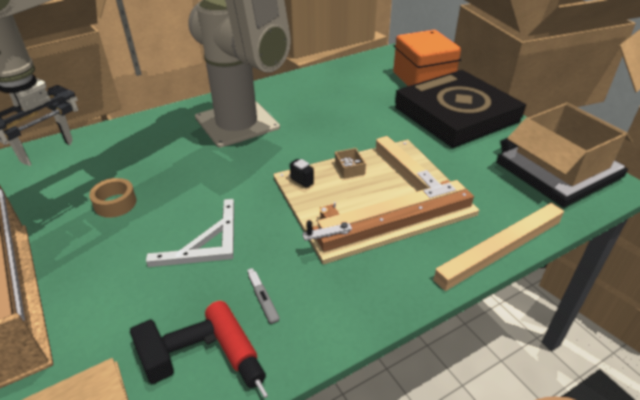

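The top view shows the jig at left, with the rail from (185,140) to (335,165), the stud down to (203,255) and the keeper pointing right with its black knob near (342,158). The square's corner is at (400,192), with leg ends near (463,221) and (376,257); the cutter is at (393,145). The scene view shows the same layout from behind. I'll measure next.

Run:
```python
from h import *
im=cv2.imread('pics/top0.png')
c=get_calibration('top')
a=cv2.resize(im[120:275,160:355],None,fx=4,fy=4,interpolation=cv2.INTER_CUBIC)
b=cv2.resize(cv2.imread('pics/scene0.png')[200:265,290:360],None,fx=2.5,fy=2.5,interpolation=cv2.INTER_CUBIC)
a=a[:600]; a[-b.shape[0]:,-b.shape[1]:]=b if b.shape[1]<a.shape[1] else 0
cv2.imwrite('pics/crop1.png',a)
hsv=cv2.cvtColor(im,cv2.COLOR_BGR2HSV)
m=((hsv[...,1]<60)&(hsv[...,2]>150)).astype(np.uint8); m[:, :365]=0; m[:185]=0; m[265:]=0; m[:,475:]=0
cs,_=cv2.findContours(m,cv2.RETR_EXTERNAL,cv2.CHAIN_APPROX_NONE); ct=max(cs,key=cv2.contourArea)
P=np.array([onz(c,u,v,.02)[:2] for u,v in ct[:,0]])*1000
h=cv2.convexHull(P.astype(np.float32))[:,0]
ap=cv2.approxPolyDP(h.reshape(-1,1,2),6,True)[:,0]; print(np.round(ap,1))
# fit outer lines: contour points near hull segs
C=P[np.argmax(P[:,0])]
out=[]
for g in (onz(c,463,220,.02)[:2]*1000, onz(c,375,257,.02)[:2]*1000):
    d=(g-C)/np.linalg.norm(g-C); n=np.array([-d[1],d[0]])
    s=(P-C)@d; t=(P-C)@n; k=(abs(t)<6)&(s>15)&(s<180)
    vx,vy,x0,y0=cv2.fitLine(P[k].astype(np.float32),cv2.DIST_HUBER,0,.01,.01).ravel()
    out.append((np.array([x0,y0]),np.array([vx,vy]))); print('line',k.sum(),np.degrees(np.arctan2(vy,vx)),x0,y0)
(p,d),(q,e)=out
t=np.linalg.solve(np.c_[d,-e],q-p); cor=p+d*t[0]; print('corner',cor)
```

```text
[[ 489.2 -434. ]
 [ 567.6 -253.5]
 [ 388.9 -174.3]
 [ 377.6 -193.7]
 [ 469.3 -424.4]]
line 52 66.36968 530.9266 -340.0118
line 47 -23.489658 501.1175 -224.53206
corner [ 568.6166  -253.86703]
```

View pics/crop1.png

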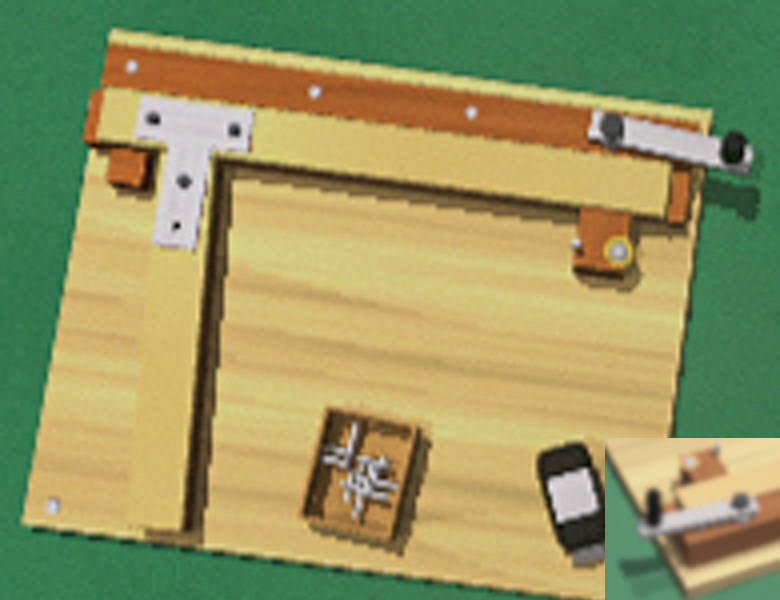

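The crop shows the keeper pivot at full-image pixel (313,152), the knob at (343.5,157), and the rail's inner top edge from about (217.5,160) to (326,174). The stud's inner top edge runs from (213,165) to (206.5,252). The screw box is at (251,239) and the tape at (303,244).

Run:
```python
from h import *
c=get_calibration('top'); s=get_calibration('scene')
f=lambda u,v:(160+u/4,120+v/4)
pts=dict(pivot=(612,128,.07),knobtop=(734,145,.107),knobmid=(734,148,.089),railA=(230,160,.056),railB=(665,215,.056),railbackA=(107,90,.056),railbackB=(590,150,.056),studA=(212,180,.056),studB=(186,528,.056),studBl=(130,528,.056),bedBR=(711,112,.018),bedBL=(110,30,.018),bedFL=(22,524,.018),ball=(617,250,.057),boxTL=(327,408,.058),boxTR=(427,425,.058),boxFR=(405,545,.058),tape1=(540,455,.078),tape2=(605,560,.078))
W={}
for k,(u,v,z) in pts.items():
    W[k]=onz(c,*f(u,v),z)[:2]*1000; print(k,np.round(W[k],1))
def tri(a,b):
    A=[];B=[]
    for o,d in (a,b):
        d=d/np.linalg.norm(d);M=np.eye(3)-np.outer(d,d);A.append(M);B.append(M@o)
    return np.linalg.solve(sum(A),sum(B))
# knob in scene crop: origin 605,438 scale 2.5 -> +290,200
sf=lambda u,v:(290+(u-605)/2.5,200+(v-438)/2.5)
print('knob tri',tri(ray(c,*f(734,148)),ray(s,*sf(653,508)))*1000, 'sc@.089',onz(s,*sf(653,508),.089)*1000)
print('pivot tri',tri(ray(c,*f(612,128)),ray(s,*sf(740,502)))*1000)
ang=lambda a,b:np.degrees(np.arctan2(*(W[b]-W[a])[::-1]))
print('rail',ang('railA','railB'),'bed',ang('bedBL','bedBR'),'stud',ang('studA','studB'),'keeper',ang('pivot','knobmid'),np.linalg.norm(W['pivot']-W['knobmid']))
```

```text
pivot [669.5  -6.9]
knobtop [648.2 -88.3]
knobmid [650.5 -89.8]
railA [650.2 258.9]
railB [610.8 -43.8]
railbackA [700.3 345.6]
railbackB [657.2   8.3]
studA [636.  270.9]
studB [395.7 281.9]
studBl [396.  319.5]
bedBR [694.7 -79.7]
bedBL [755.6 355. ]
bedFL [400.5 403.2]
ball [585.8 -10.1]
boxTL [476.5 188.3]
boxTR [464.6 120.1]
boxFR [383.4 134.2]
tape1 [442.3  42.7]
tape2 [372.2  -0.5]
knob tri [650.36502673 -90.60414886  88.20762015] sc@.089 [650.75606578 -91.74921653  89.        ]
pivot tri [669.0975276   -7.44989705  70.13817046]
rail -97.42062466461985 bed -97.97816667614272 stud 177.38312981893253 keeper -102.8484491040983 85.05374664954405
```

```bash
python3 -m handwheel '[[4.1,4.6,0,0.093,0],[4.1,4.6,0,0.093,0],[4.1,4.6,0,0.093,0],[4.1,4.6,0,0.093,0],[4.1,4.6,0,0.093,0],[4.1,4.6,0,0.093,0],[4.1,4.6,0,0.093,0],[4.1,4.6,0,0.093,0],[4.1,4.6,0,0.093,0],[4.1,4.6,0,0.093,0]]' 20; python3 -m handwheel '[[0,0,-1,0,0],[0,0,0,0,0]]'
```

```text
t: 1.35
tool_pos: [0.6501, -0.0886, 0.4042]
orientation: [-2.459, -1.954, 0.001]
force: [1.0, -0.3, 0.7]
opening: 0.0929
gripper_force: 0.0
t: 1.6
tool_pos: [0.6486, -0.0901, 0.3926]
orientation: [-2.46, -1.949, 0.004]
force: [-0.8, 0.0, 1.4]
opening: 0.0932
gripper_force: 0.0
```

```bash
python3 -m handwheel '[[0.2,0,-4.5,0,0],[0,0,-4.5,0,0],[0,0,-3,0,0.2],[0,0,-1.1,0,0.5],[0,0,0,0,1],[0,0,0,0,1],[0,0,0,0,1],[0,0,0,0,1],[0,0,0,0,1]]' 20
python3 - <<'E'
from h import *
a=[read_camera('wrist')]
cv2.imwrite('pics/w1.png',a[0][:,:,::-1])
print(readout.read_state()['tool_pos'])
E
```

```text
t: 2.72
tool_pos: [0.6512, -0.0902, 0.2641]
orientation: [2.462, 1.951, 0.001]
force: [-0.1, 0.6, -0.7]
opening: 0.0276
gripper_force: 0.0
[ 0.65114791 -0.09022726  0.2639465 ]
```

View pics/w1.png

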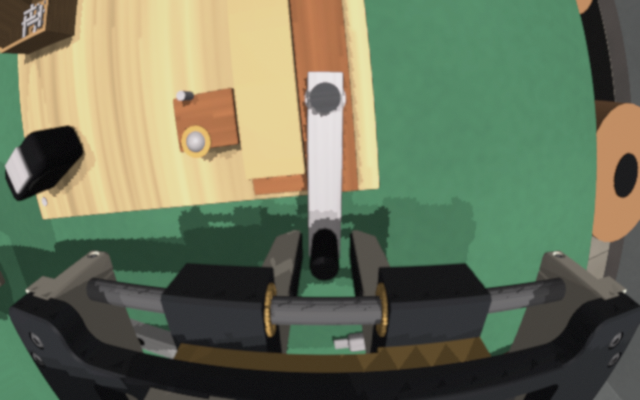

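The wrist view shows the knob at (323,253), centred between the fingers. I'll finish closing and work out the arc.

```bash
python3 -m handwheel '[[0,0,0,0,1],[0,0,0,0,1],[0,0,0,0,1],[0,0,0,0,1]]' 20
python3 - <<'E'
import numpy as np
P=np.array([66.93,-0.72]);t0=np.radians(257.2)
T=t0-np.arange(0,1.6,.125); X=P+8.5*np.c_[np.cos(T),np.sin(T)]
print(np.round(np.diff(X,axis=0),2).tolist()); print(X[0])
E
```

```text
t: 3.28
tool_pos: [0.6511, -0.0903, 0.2637]
orientation: [-2.463, -1.951, 0.0]
force: [-0.8, 0.8, 0.6]
opening: 0.0157
gripper_force: 20.0
[[-1.02, 0.3], [-0.97, 0.42], [-0.91, 0.54], [-0.84, 0.65], [-0.75, 0.75], [-0.65, 0.84], [-0.54, 0.91], [-0.42, 0.97], [-0.3, 1.02], [-0.17, 1.05], [-0.04, 1.06], [0.1, 1.06]]
[65.04683777 -9.00876951]
```

```bash
python3 -m handwheel '[[-1.02,0.3,0,-0.125,1],[-0.97,0.42,0,-0.125,1],[-0.91,0.54,0,-0.125,1],[-0.84,0.65,0,-0.125,1],[-0.75,0.75,0,-0.125,1],[-0.65,0.84,0,-0.125,1],[-0.54,0.91,0,-0.125,1],[-0.42,0.97,0,-0.125,1],[0,0,0,0,1]]'
```

```text
t: 4.4
tool_pos: [0.5902, -0.0359, 0.2637]
orientation: [-3.096, -0.534, -0.001]
force: [3.8, 2.0, -2.9]
opening: 0.0153
gripper_force: 20.0
```

```bash
python3 -m handwheel '[[-0.3,1.02,0,-0.125,1],[-0.17,1.05,0,-0.125,1],[-0.04,1.06,0,-0.125,1],[0.08,0.9,0,-0.11,1],[0,0,0,0,1]]'; python3 -m handwheel '[[0.02,0.2,0,0,1],[0,0,0,0,1]]'
```

```text
t: 5.03
tool_pos: [0.5861, 0.0037, 0.2637]
orientation: [3.134, -0.222, 0.001]
force: [3.5, 1.1, -2.6]
opening: 0.0157
gripper_force: 20.0
t: 5.28
tool_pos: [0.5862, 0.0044, 0.2638]
orientation: [3.132, -0.223, 0.001]
force: [3.9, -5.9, -3.3]
opening: 0.0156
gripper_force: 20.0
```

```bash
python3 -m handwheel '[[0.03,0.3,0,0,1],[0,0,0,0,1]]'; python3 -m handwheel '[[-0.03,-0.3,0,0,0.3],[0,0,0,0,0.5],[0,0,0,0,0.3],[0,0,0,0,0.3]]';python3 - <<'E'
from h import *
a=read_camera('wrist'); cv2.imwrite('pics/w2.png',a[:,:,::-1])
E
```

```text
t: 5.52
tool_pos: [0.5864, 0.0054, 0.2637]
orientation: [3.128, -0.224, 0.001]
force: [1.5, -17.5, -2.2]
opening: 0.0156
gripper_force: 20.0
t: 6.02
tool_pos: [0.5859, 0.0061, 0.2637]
orientation: [-3.133, 0.226, 0.0]
force: [-0.6, 0.0, -0.8]
opening: 0.0513
gripper_force: 0.0
```

View pics/w2.png

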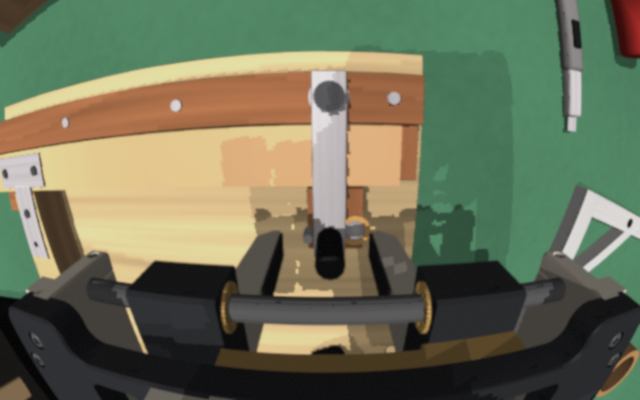

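The bar sits on its stop: it took 17 N, the bar covers the spring ball, and the knob is at (330,253). Now up and over to the square.

```bash
python3 -m handwheel '[[0,0,6,0,0],[0,0,6,0,0.3],[-0.9,-2.5,0,0.174,0.5],[-0.9,-2.5,0,0.174,0.5],[-0.9,-2.5,0,0.174,0.5],[-0.9,-2.5,0,0.174,0.5],[-0.9,-2.5,0,0.174,0.5],[-0.9,-2.5,0,0.174,0.5],[-0.9,-2.5,0,0.174,0.5],[-0.9,-2.5,0,0.174,0.5]]' ; python3 -m handwheel '[[-0.9,-2.5,0,0.174,0.5],[-0.9,-2.5,0,0.174,0.5],[-0.9,-2.4,0,0.174,0.5],[-0.9,-2.2,0,0.174,0.5],[0,0,0,0,0.55],[0,0,0,0,0.55]]';python3 - <<'E'
from h import *
c=get_calibration('wrist');a=read_camera('wrist'); cv2.imwrite('pics/w3.png',a[:,:,::-1])
import json; json.dump({k:np.array(v).tolist() for k,v in c.items()},open('c3.json','w'))
print(np.round(c['pose'],3),c['fovy'],c['cx'],c['cy'])
E
```

```text
t: 7.32
tool_pos: [0.5137, -0.1948, 0.3838]
orientation: [-2.545, -1.842, -0.0]
force: [-0.5, 0.5, -0.6]
opening: 0.0465
gripper_force: 0.0
t: 8.07
tool_pos: [0.4782, -0.2897, 0.3837]
orientation: [-1.777, -2.591, -0.001]
force: [0.7, -0.5, -0.0]
opening: 0.0421
gripper_force: 0.0
[[ 0.933  0.345  0.104  0.449]
 [ 0.361 -0.894 -0.266 -0.216]
 [ 0.001  0.285 -0.958  0.363]
 [ 0.     0.     0.     1.   ]] 65.70646984690485 325.62414374096574 195.63066760810239
```

View pics/w3.png

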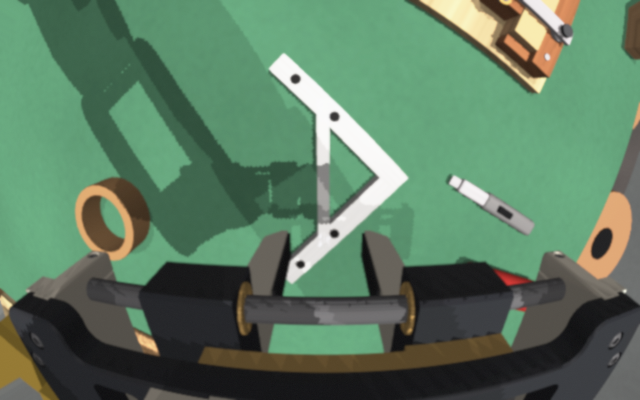

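The wrist view shows the square's corner at (407,178), the brace from about (322,115) to (323,240), and leg ends at (278,60) and (291,281). I'll refine the grip from these.

Run:
```python
from h import *; import json
c=json.load(open('c3.json'))
for n,u,v in [('corner',407,178),('leg1',281,54),('leg2',291,281),('braceT',323,115),('braceB',323,238),('brace in L',317,175),('brace in R',329,175)]:
    p=onz(c,u,v,.02,True); print(n,np.round(p*1000,1))
C=onz(c,407,178,.02,True)
for u,v in ((281,54),(291,281)):
    d=onz(c,u,v,.02,True)-C; print(np.hypot(*d[:2]),np.degrees(np.arctan2(d[1],d[0])))
print(C[:2]*1000+99*np.array([np.cos(np.radians(201.5)),np.sin(np.radians(201.5))]))
```

```text
corner [ 567.3 -256.4   20. ]
leg1 [ 383.  -177.6   20. ]
leg2 [ 486.4 -434.9   20. ]
braceT [ 450.7 -225.6   20. ]
braceB [ 503.  -361.7   20. ]
brace in L [ 468.7 -291.3   20. ]
brace in R [ 481.4 -286.4   20. ]
0.20049700692200118 156.84995417333727
0.19593731385647986 -114.39500051574689
[ 475.22914024 -292.72672984]
```

```bash
python3 -m handwheel '[[-0.25,-0.2,-5,0,0.55],[0,0,-5,0,0.55],[0,0,-5,0,0.55],[0,0,-3,0,0.55],[0,0,-1.2,0,0.55],[0,0,0,0,0.55]]' 40; python3 -m handwheel '[[0,0,0,0,1],[0,0,0,0,1],[0,0,0,0,1],[0,0,0,0,1],[0,0,0,0,1],[0,0,0,0,1],[0,0,0,0,1]]' 40
```

```text
t: 8.88
tool_pos: [0.4757, -0.2917, 0.1916]
orientation: [-1.772, -2.593, -0.0]
force: [0.0, 0.4, -0.0]
opening: 0.0418
gripper_force: 0.0
t: 9.75
tool_pos: [0.4758, -0.2925, 0.1926]
orientation: [1.772, 2.593, 0.0]
force: [-1.8, 0.5, 6.3]
opening: 0.0134
gripper_force: 40.0
```

```bash
python3 -m handwheel '[[0,0,1,0,1],[0,0,3,0,1],[0,0,5,0,1],[0,0,5,0,1],[0.3,2,0,0.02,1],[0.6,4,0,0.03,1],[0.8,5,0,0.03,1],[0.8,5,0,0.03,1],[0.8,5,0,0.03,1],[0.8,5,0,0.03,1]]' 40; python3 -m handwheel '[[0.8,5,0,0.03,1],[0.8,5,0,0.03,1],[0.8,5,0,0.03,1],[0.6,4,0,0.02,1],[0.3,2.3,0,0,1],[0,0,0,0,1],[0,0,0,0,1]]'
python3 - <<'E'
from h import *
import json
c=get_calibration('wrist');a=read_camera('wrist'); cv2.imwrite('pics/w4.png',a[:,:,::-1])
json.dump({k:np.array(v).tolist() for k,v in c.items()},open('c4.json','w'))
t=read_camera('top'); cv2.imwrite('pics/t4.png',t[:,:,::-1])
b=cv2.resize(t[60:300,100:420],None,fx=2,fy=2,interpolation=cv2.INTER_CUBIC)
cv2.imwrite('pics/t4c.png',b[:,:,::-1])
E
```

```text
t: 11.0
tool_pos: [0.5154, -0.0299, 0.3294]
orientation: [-1.542, -2.733, 0.002]
force: [0.8, -0.7, -4.3]
opening: 0.0138
gripper_force: 40.0
t: 11.88
tool_pos: [0.5486, 0.1806, 0.3301]
orientation: [-1.391, -2.814, 0.003]
force: [0.5, -0.4, -4.6]
opening: 0.0137
gripper_force: 40.0
```

View pics/w4.png

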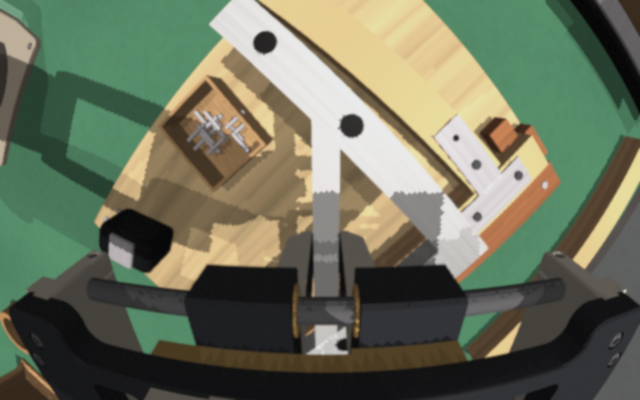

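The wrist view shows the square held flat, its leg from (215,20) to its corner near (487,245). The stud runs behind it to the gusset at (475,165), and the screw box is at (218,130). I'll check the yaw and corner.

Run:
```python
from h import *; import json
c=json.load(open('c4.json')); z=.158
for n,u,v in [('corner',487,243),('legend outer',240,0),('leg outer2',400,152),('leg outer1',300,50)]:
    print(n,np.round(onz(c,u,v,z,True)*1000,1))
a=onz(c,300,50,z,True);b=onz(c,400,152,z,True);print(np.degrees(np.arctan2(*(a-b)[:2][::-1])))
a=onz(c,440,120,.058,True);b=onz(c,482,228,.058,True);print('plate',a,b)
# bed stud inner edge just right of leg hidden; rail inner edge
for u,v in [(470,207),(458,190)]: print(np.round(onz(c,u,v,.056,True)*1000,1))
```

```text
corner [621.6 242.9 158. ]
legend outer [431.5 262.6 158. ]
leg outer2 [543.  248.6 158. ]
leg outer1 [473.1 258.2 158. ]
172.1605204636901
plate [0.58119377 0.29525896 0.058     ] [0.68448206 0.24977181 0.058     ]
[659.1 256.6  56. ]
[637.3 260.6  56. ]
```

View pics/t4c.png

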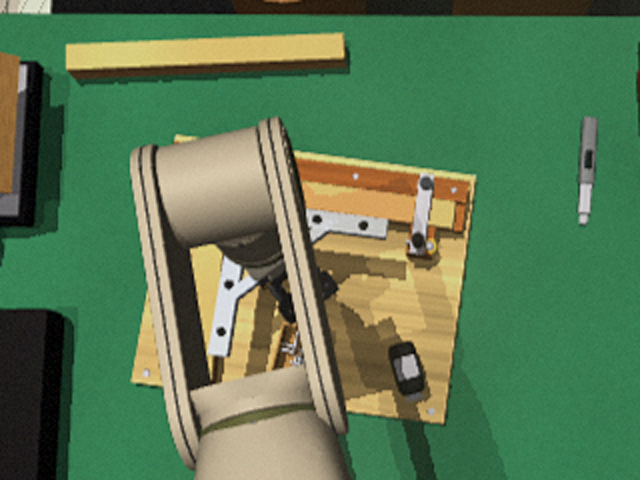

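Keeper still shut in the top view, and the square is clear of the stud and the box. Descending.

```bash
python3 -m handwheel '[[0,0,-3,0,1],[0,0,-4,0,1],[0,0,-3,0,1],[0,0,-1.2,0,1],[0,0,-0.5,0,1],[0,0,0,0,1],[0,0,0,0,1]]' 50
```

```text
t: 12.85
tool_pos: [0.5502, 0.1809, 0.2163]
orientation: [1.392, 2.814, 0.002]
force: [-0.1, -0.3, -4.6]
opening: 0.0137
gripper_force: 50.0
```

```bash
python3 -m handwheel '[[0,0,-0.3,0,1],[0,0,0,0,1]]'; python3 -m handwheel '[[0.13,1,0,0,1],[0.13,1,0,0,1],[0.07,0.5,0,0,1],[0,0,0,0,1]]';  python3 -m handwheel '[[0.6,-0.08,0,0,1],[0.6,-0.08,0,0,1],[0.3,-0.04,0,0,1],[0,0,0,0,1]]'
```

```text
t: 13.1
tool_pos: [0.5494, 0.1808, 0.2118]
orientation: [1.393, 2.816, 0.0]
force: [0.9, 0.3, -5.8]
opening: 0.0136
gripper_force: 50.0
t: 13.6
tool_pos: [0.5527, 0.2064, 0.2116]
orientation: [-1.392, -2.816, 0.0]
force: [-0.0, -1.5, -4.3]
opening: 0.0134
gripper_force: 50.0
t: 14.1
tool_pos: [0.5681, 0.2036, 0.2118]
orientation: [1.394, 2.815, 0.0]
force: [0.0, -0.3, -4.0]
opening: 0.0132
gripper_force: 50.0
```

```bash
python3 -m handwheel '[[0.2,-0.03,0,0,1],[0.2,-0.03,0,0,1],[0,0,0,0,1]]'; python3 -m handwheel '[[0.04,0.3,0,0,1],[0,0,0,0,1]]';  python3 -m handwheel '[[0.2,-0.03,0,0,1],[0,0,0,0,1]]'; python3 -m handwheel '[[0.02,0.15,0,0,1],[0,0,0,0,1]]'
```

```text
t: 14.48
tool_pos: [0.5719, 0.2032, 0.2118]
orientation: [1.393, 2.816, 0.0]
force: [-0.5, 0.3, -4.7]
opening: 0.0135
gripper_force: 50.0
t: 14.72
tool_pos: [0.5721, 0.2064, 0.2117]
orientation: [-1.392, -2.816, 0.0]
force: [0.7, -0.4, -4.5]
opening: 0.0134
gripper_force: 50.0
t: 14.98
tool_pos: [0.574, 0.2059, 0.2115]
orientation: [-1.393, -2.815, 0.0]
force: [-1.9, 0.1, -3.8]
opening: 0.0136
gripper_force: 50.0
t: 15.22
tool_pos: [0.5742, 0.2073, 0.2115]
orientation: [-1.393, -2.816, 0.001]
force: [-2.8, -1.7, -4.6]
opening: 0.0136
gripper_force: 50.0
```

```bash
python3 -m handwheel '[[0.15,-0.02,0,0,1],[0,0,0,0,1]]';  python3 -m handwheel '[[0.03,0.2,0,0,1],[0,0,0,0,1]]';  python3 -m handwheel '[[0.03,0.2,0,0,1],[0,0,0,0,1],[0,0,0,0,1]]'
```

```text
t: 15.48
tool_pos: [0.5758, 0.2073, 0.2116]
orientation: [-1.393, -2.815, -0.0]
force: [-2.7, 0.0, -5.3]
opening: 0.0134
gripper_force: 50.0
t: 15.72
tool_pos: [0.576, 0.2082, 0.2115]
orientation: [-1.393, -2.816, 0.004]
force: [-5.5, -7.1, -3.2]
opening: 0.0139
gripper_force: 50.0
t: 16.1
tool_pos: [0.5761, 0.2088, 0.2113]
orientation: [-1.394, -2.815, 0.009]
force: [-7.7, -15.1, 0.1]
opening: 0.0137
gripper_force: 50.0
```

Run:
```python
from h import *
import json
c=get_calibration('wrist');a=read_camera('wrist'); cv2.imwrite('pics/w5.png',a[:,:,::-1])
json.dump({k:np.array(v).tolist() for k,v in c.items()},open('c5.json','w'))
s=readout.read_state(); print(s['force'],s['wrist_torque'],s['tool_pos'])
t=read_camera('scene'); 
b=cv2.resize(t[120:260,270:490],None,fx=2.9,fy=2.9,interpolation=cv2.INTER_CUBIC)
cv2.imwrite('pics/s5.png',b[:,:,::-1])
```

```text
[ -7.47027892 -15.95426783  -0.35970268] [-2.56999853  1.17651258 -0.11091335] [0.57610986 0.20880025 0.21135187]
```

View pics/w5.png

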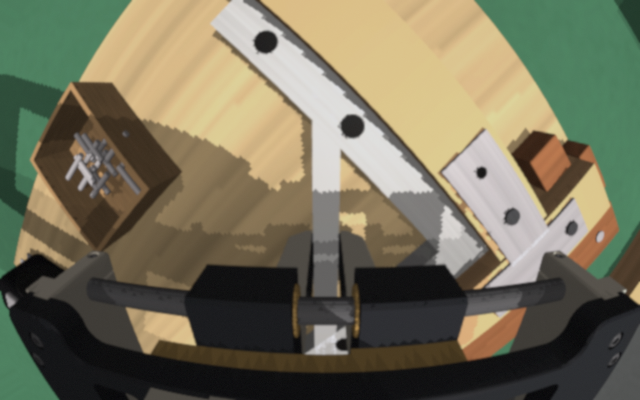

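The leg and stud look parallel, with the square's corner near (490,248) at the rail. I'll seat harder against the rail and read the torque.

```bash
python3 -m handwheel '[[0.2,-0.03,0,0,1],[0,0,0,0,1]]' 60;  python3 -m handwheel '[[0.2,-0.13,0,0,1],[0,0,0,0,1],[0,0,0,0,1]]'
cat > m.py <<'E'
from h import *
s=readout.read_state(); x=s['orientation']; print(s['tool_pos'],np.degrees(np.arctan2(x[1],x[0]))%180*2-90,s['force'],s['wrist_torque'])
c=get_calibration('wrist'); a=read_camera('wrist'); hsv=cv2.cvtColor(a,cv2.COLOR_RGB2HSV).astype(int)
S=[];Q=[]
for v in range(15,140):
    u0=int(265+(v-10)*.957)   # approx leg/stud boundary
    r=a[v,u0-45:u0+45].astype(int); sat=hsv[v,u0-45:u0+45,1]; val=hsv[v,u0-45:u0+45,2]
    w=(sat<45)&(val>120); y=(sat>75)&(val>170)
    k=np.where(w)[0]
    if len(k)==0: continue
    e=k.max(); g=np.where(y[e:])[0]
    Q.append(onz(c,u0-45+e+.5,v,.039,True)[:2])
    if len(g): S.append(onz(c,u0-45+e+g[0]-.5,v,.056,True)[:2])
for n,L in (('square',Q),('stud',S)):
    L=np.array(L,np.float32)*1000; f=cv2.fitLine(L,cv2.DIST_HUBER,0,.01,.01).ravel()
    d=abs((L-f[2:])@np.array([-f[1],f[0]])); print(n,len(L),'dir',np.degrees(np.arctan2(f[1],f[0]))%180,'at',f[2:],'res',np.median(d))
E
python3 m.py
```

```text
t: 16.45
tool_pos: [0.577, 0.2088, 0.2108]
orientation: [-1.392, -2.812, 0.011]
force: [-15.0, -15.2, 3.5]
opening: 0.0131
gripper_force: 60.1
t: 16.82
tool_pos: [0.5777, 0.2084, 0.2107]
orientation: [-1.39, -2.809, 0.012]
force: [-23.6, -9.3, 9.7]
opening: 0.0135
gripper_force: 60.2
[0.57772165 0.20842242 0.21069715] 37.35320454079735 [-23.60919203  -9.2504663    9.69425524] [-1.66578745  3.77534397 -0.04553381]
square 125 dir 172.1933 at [522.5856  283.16257] res 0.38049746
stud 125 dir 172.02795 at [528.0707 285.5938] res 0.07641637
```

```bash
python3 -m handwheel '[[0,0,0.05,0,1],[0,0,0,0,1],[0,0,0,0,1],[0,0,0,0,1],[0,0,0,0,1]]' 60; python3 m.py
python3 - <<'E'
from h import *
t=read_camera('top'); b=cv2.resize(t[115:275,160:360],None,fx=4,fy=3.75,interpolation=cv2.INTER_CUBIC)[:600]
cv2.imwrite('pics/t6.png',b[:,:,::-1])
E
```

```text
t: 17.5
tool_pos: [0.5777, 0.2084, 0.2107]
orientation: [-1.39, -2.809, 0.012]
force: [-21.7, -8.3, 5.0]
opening: 0.0136
gripper_force: 60.2
[0.57771465 0.20843825 0.2107398 ] 37.35481132741941 [-21.73816039  -8.34037308   4.98082098] [-1.57202776  3.34364086 -0.11493542]
square 125 dir 172.19379 at [522.5761  283.16144] res 0.38047802
stud 125 dir 172.00275 at [525.84357 285.9197 ] res 0.08235192
```

View pics/t6.png

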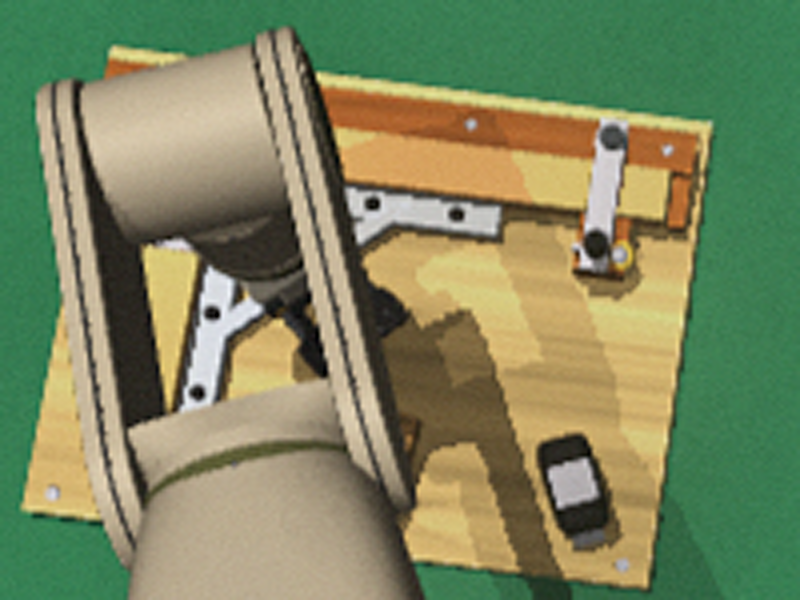

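The top view shows the square's leg flush along the rail from (350,188) to (500,206), and the keeper across the rail at its stop with the knob at (596,243). The tape is undisturbed. Forces are steady on both faces, so I'm handing in.

```bash
python3 -c "
from plant import job
print(job.close_job())"
```

```text
the job is handed in; nothing more can be done
None
```

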